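# Gauge the piston socket and fit the right pushrod

### The arm

A 6-joint arm with a two-finger parallel gripper is mounted at the origin on the work surface. World frame = base frame: x ahead of the robot, y to its left, z up, the work surface at z = 0. Lengths are in m, angles in rad, forces in N, time in s.
With the tool pointing down it reaches from about 0.25 to 0.725 m from the base axis. Payload 9.7 kg.
Tool frame: the origin (TCP) lies at the very end of the fingers, on their centre line; the grasp point (between the pads) lies 19 mm behind it (env.pinch_z is the distance from the TCP to the grasp point, in m); z points along the fingers, y is the line along which they close (so a half turn about z gives the same grasp; the last joint's range is limited). The gripper opens to 85 mm and grips with 20 to 120 N. Pads are 22 mm wide; open, the fingers measure 114 mm over their backs; the gripper's body (76 mm by 85 mm) begins 54 mm behind the grasp point. The pads swing forward as they close: fully open they stand 13 mm farther back than shut.
Start: joints at [1.322, 0.087, 0.176, 1.66, 0, 1.571], TCP at [0.135, 0.533, 0.231] pointing down, gripper open.
Joint ranges: [-3.13, 3.13], [-0.85, 1.81], [-1.15, 1.24], [-2.2, 2.28], [-1.44, 1.52], [-3.14, 3.14]. Speed limits (rad/s): [2.22, 2.22, 2.57, 3.14, 3.14, 3.14].

### API

Orientations are given as a unit quaternion [x, y, z, w].
In Python, from station import env, grab_frame, get_calibration gives the robot as it stands. The module is installed in compiled form; this text tells all that it offers.
- The arm moves only by the tool step_arm, never from a script. Its argument "plan" is a list of rows, each a list of 2 entries, a list of its own where there are three numbers: the shift along the tool's x, y, z each as a share of 200 mm, from -1 to 1, then the turn, a rotation vector about the tool's x, y, z each as a share of 180 degrees, from -1 to 1. In form: [[[x, y, z], [rx, ry, rz]], ...]. A call has 1 to 20 rows; each row is the pose to reach, as a shift and turn from the pose commanded when the call began, along the tool's axes at that moment, turning the shorter way round; what a row does not reach only later rows make up. A row lasts 1/10 s, in which the tool goes at most 50 mm and 8.59 degrees, less where a joint would pass 70% of its speed; a pose out of reach is approached as far as the arm can. A call with a number of a shift or a turn outside -1 to 1 is refused whole. A call with a gripper value outside its range is refused whole. "grip" is the closure, from 0 (fully open) to 1 (shut), set as the call begins (left out, the last holds). The fingers move at their own pace and stop on an object; "force" is the grip in N (left out, the last holds). Time passes only in rows, so rows that repeat a pose let the fingers close. It gives the time, the measured TCP pose, the force, the opening and the grip force at its end, in the units of the state.
- env.get_state(): the state, without advancing time (a new reading comes with each control period).
- grab_frame(name): name is "side" or "top" or "wrist"; returns the picture (480x640x3 uint8, red, green, blue); there is no depth.
- get_calibration(name): a dict with "intrinsics" (3x3 intrinsics, pixels), "extrinsics" (4x4, takes a point from camera to world coordinates). Camera axes: x right, y up, looking along -z (the intrinsics and any distortion apply to the point x, -y, -z); pixel columns grow to the right and rows downward; lengths in m; the calibration is good to about 2 mm. A picture is of the moment at which its call begins: read the wrist's pose just before it. get_calibration takes no time and is no camera call; for the wrist camera it gives the pose at the moment of the call.
- env.job_done(): hands the job in; it is judged then, once.
The state is a dict: "t": time; "joint_pos": joint angles; "joint_vel": joint speeds; "tau": joint torques, N m; "tcp_pos": TCP position; "ee_rot": TCP orientation; "ft_force": force on the tool from outside, world axes, zero at the start; "ft_torque": the same for the moment, N m; "gripper_width": finger opening in m; "gripper_force": force on a finger pad.
Only numpy, scipy, OpenCV 4.12 (cv2) and the standard library are available. Lean on these libraries where they do the work, as an engineer would, in place of code of your own. Each camera call takes 0.05 s, during which the arm holds its last target. There are 200 camera calls.

### The job

Slide the depth rod past the rubber retaining ring into the piston socket of the master cylinder in the vise until it bottoms, gently, since pressing on the bottom with more than 25 N would push the piston off its stop, and tell from the length left standing out how deep the socket is. Stand the depth rod back in its stand, then fit the one of the three pushrods that will stand 70 mm proud of the socket's mouth: slide it gently fully home and leave it standing there. Take only that pushrod; the other two stay in the block and everything else stays where it is.

Things in the scene. Friction and masses are not known exactly. Their poses are not given: they have to be found in the camera images.
- master_cylinder: brake master cylinder standing flange end up, its nose held in a small grey vise (bed 190 x 70 mm, jaws 74 mm high on +x and -x, tommy bar 124 mm out on -x); bolted down. Aluminium barrel 39 mm thick; two-bolt flange 93 mm long along y, its top 115 mm above the bench; white reservoir with black cap on the +y side, 100 mm high, reaching 86 mm out. Origin on the bench under the socket, z up
- mouth (a point): centre of the mouth of the round blind piston socket, 125 mm above the bench, in the end of the 34 mm spigot. 11.8 mm wide, straight down; 16.4 mm countersink 3 mm deep. A rubber retaining ring 7 mm below the mouth grips a rod: about 10 N to enter, then drag 4 to 7 N either way, so a rod stays where let go. Flat rigid floor (floor_shallow, _middle or _deep) 24, 36 or 48 mm down; which is not told
- depth_rod: steel depth rod, 140 mm long: 10 mm round rod with fine dark rings every 10 mm and a tapered nose (6 mm flat end, taper 8 mm long); its top 32 mm is a knurled head 16 mm thick, the part to grip; about 120 g. Origin at its lower end, z up the rod. Stands in the gauge stand, lower end 40 mm below the stand's top
- depth_rod_top (a point): centre of the top of the depth rod's head, 140 mm above its lower end; bottomed in a socket of 24, 36 or 48 mm it stands 116, 104 or 92 mm above the mouth
- gauge_stand: dark steel stand bolted to the bench, a block 44 x 44 mm and 55 mm high with two low feet (overall 92 mm along x); does not move. Origin under its centre
- gauge_hole (a point): centre of the mouth of the stand's one upright hole, 11.6 mm wide and 40 mm deep, in the stand's top 55 mm above the bench
- block: pale wooden block screwed to the bench, 170 (along x) x 60 x 55 mm high, with three upright holes 11.6 mm wide and 40 mm deep in a row along its x axis, 55 mm apart; does not move. Origin under its centre
- pushrod_short: the shortest steel pushrod, 94 mm long: 10 mm round shank with a tapered nose (6 mm flat end, taper 8 mm long); its top 36 mm is a hexagonal barrel 15 mm thick, the part to grip; about 84 g. Origin at the nose's end, z up the rod. Stands nose down in a hole of the block, nose 40 mm below the block's top; which hole varies
- pushrod_short_top (a point): centre of the top of the short pushrod, 94 mm above its nose
- pushrod_medium: the middle steel pushrod, 106 mm long: 10 mm round shank with a tapered nose (6 mm flat end, taper 8 mm long); its top 36 mm is a hexagonal barrel 15 mm thick, the part to grip; about 92 g. Origin at the nose's end, z up the rod. Stands nose down in a hole of the block, nose 40 mm below the block's top; which hole varies
- pushrod_medium_top (a point): centre of the top of the medium pushrod, 106 mm above its nose
- pushrod_long: the longest steel pushrod, 118 mm long: 10 mm round shank with a tapered nose (6 mm flat end, taper 8 mm long); its top 36 mm is a hexagonal barrel 15 mm thick, the part to grip; about 99 g. Origin at the nose's end, z up the rod. Stands nose down in a hole of the block, nose 40 mm below the block's top; which hole varies
- pushrod_long_top (a point): centre of the top of the long pushrod, 118 mm above its nose
- oil_filter: bystander: white spin-on filter canister, 76 mm wide, 98 mm high, standing; origin under its centre
- carton: bystander: small white and red parts carton, 95 x 60 x 48 mm; origin under its centre
- spanner: bystander: steel spanner lying on the bench beyond the vise; origin near its middle, underneath
Mind the look-alikes: they are no part of the job. What is shaped like the pushrod_medium but turquoise is not meant.

How it is judged:
By the outcome, as a careful person would: the job done as asked, in the order asked, and still so for the second after the job is handed in, with the robot touching nothing.
It also fails if it takes over 72 s, if anything falls off the work surface, if the arm or the gripper's body presses on something with over 40 N, if the wrist force passes 120 N, or if a joint passes its speed limit or range.

## Working session

There is one attempt and no reset: what is moved stays moved. The work goes in short steps, Python scripts to look and compute and a tool call to move; the robot and the scene stay as the last step left them, time stands still between calls to the robot, and variables do not carry over. Pictures are saved under pics/ and viewed, at most 10 in all, crops included, and the job is handed in when it is done.

Besides the shell and the picture viewer there is one more tool, called by a JSON object that holds its "fn" and its "kwargs", one argument or row to a line. step_arm: Moves the arm, as the interface text tells. Shift numbers are shares of 200 mm and turn numbers shares of 180 degrees, none past 1 either way. Its arguments: {"type":"object","properties":{"plan":{"type":"array"},"grip":{"type":"number"},"force":{"type":"number"}},"required":["plan"]}

```bash
mkdir -p pics
python3 - <<'E'
from station import env, grab_frame, get_calibration
import cv2,numpy as np
for n in("side","top"):
    cv2.imwrite(f"pics/{n}0.png",grab_frame(n)[:,:,::-1]); c=get_calibration(n); print(n,c)
s=env.get_state(); print({k:np.round(v,4) for k,v in s.items()}, env.pinch_z)
E
```

```text
side {'intrinsics': array([[441.67587394,   0.        , 317.63038439],
       [  0.        , 441.67587394, 237.19995529],
       [  0.        ,   0.        ,   1.        ]]), 'extrinsics': array([[ 0.95622153,  0.17427494, -0.23509281,  0.37480868],
       [-0.2925008 ,  0.54405962, -0.7864111 , -0.59827315],
       [-0.00914724,  0.82074806,  0.57121708,  0.57750502],
       [ 0.        ,  0.        ,  0.        ,  1.        ]])}
top {'intrinsics': array([[518.5952435 ,   0.        , 320.21148551],
       [  0.        , 518.5952435 , 225.26274083],
       [  0.        ,   0.        ,   1.        ]]), 'extrinsics': array([[-0.00862219,  0.98866046, -0.14992051,  0.39049306],
       [-0.99992602, -0.00723805,  0.00977571,  0.04856132],
       [ 0.00857973,  0.14999371,  0.98864972,  1.19938903],
       [ 0.        ,  0.        ,  0.        ,  1.        ]])}
{'t': np.float64(0.1), 'joint_pos': array([ 1.322 ,  0.0874,  0.1752,  1.6598, -0.    ,  1.5708]), 'joint_vel': array([-0.0007, -0.0018,  0.0004,  0.0011, -0.0009,  0.0004]), 'tau': array([ 1.30000e-03, -5.21564e+01,  4.65651e+01,  1.61000e-02,
        1.00000e-04,  0.00000e+00]), 'tcp_pos': array([0.1354, 0.5329, 0.2307]), 'ee_rot': array([ 1.241e-01,  9.923e-01, -6.000e-04, -1.000e-04]), 'ft_force': array([ 0.1067, -0.3328, -0.5665]), 'ft_torque': array([ 0.042 ,  0.0029, -0.0468]), 'gripper_force': np.float64(0.0), 'gripper_width': np.float64(0.0856)} 0.0187
```

View pics/side0.png

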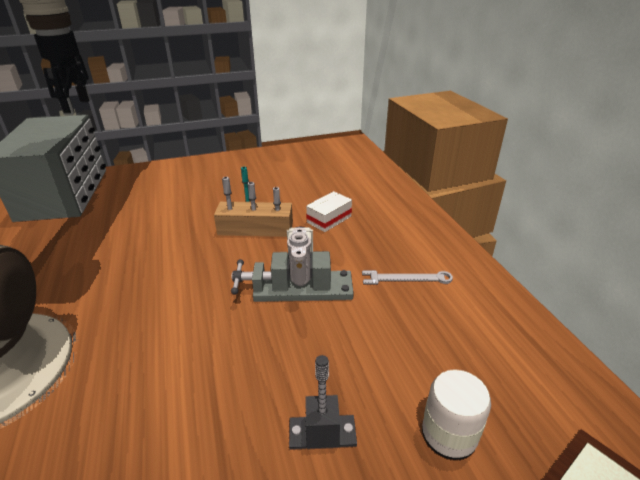

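View pics/top0.png

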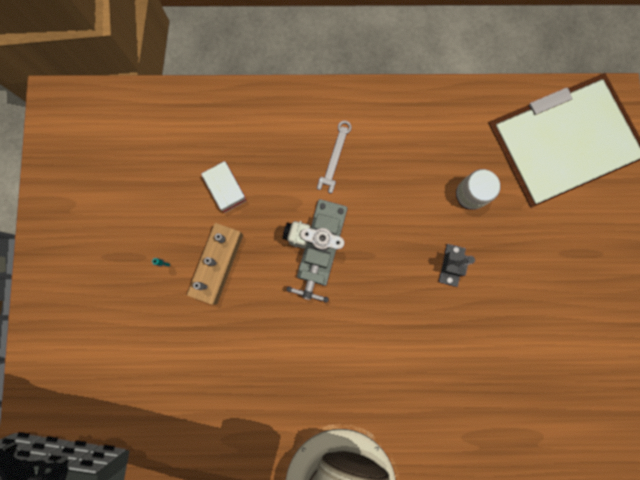

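The side view shows the depth rod's top at (322,360), the mouth near (299,235), and the pushrod tops in the block at (227,179), (252,184) and (277,189). The turquoise look-alike stands behind the block at (245,170). In the top view the stand is at (456,262), the socket at (322,238), the block rods at (219,238), (208,261) and (199,286), and the turquoise one at (158,262). I'll enlarge these next.

Run:
```python
import cv2,numpy as np
s=cv2.imread("pics/side0.png");t=cv2.imread("pics/top0.png")
# tiles 260x300, 
def c(im,x,y,w,h,k): return cv2.resize(im[y:y+h,x:x+w],None,fx=k,fy=k,interpolation=cv2.INTER_CUBIC)
top=np.hstack([c(t,430,230,52,60,5),c(t,295,210,52,60,5),c(t,183,222,56,60,5)])
bot=np.hstack([c(s,296,350,52,60,5),c(s,273,215,52,60,5),c(s,210,160,84,60,3.333)[:300]])
W=800
f=lambda a:np.hstack([a,np.zeros((300,W-a.shape[1],3),np.uint8)]) if a.shape[1]<W else a[:300,:W]
cv2.imwrite("pics/m.png",np.vstack([f(top),f(bot[:300])]))
```

```text
Traceback (most recent call last):
ValueError: all the input array dimensions except for the concatenation axis must match exactly, but along dimension 0, the array at index 0 has size 300 and the array at index 2 has size 200
```

Run:
```python
import cv2,numpy as np
s=cv2.imread("pics/side0.png");t=cv2.imread("pics/top0.png")
def c(im,x,y,w,h): return cv2.resize(im[y:y+h,x:x+w],(260,300),interpolation=cv2.INTER_CUBIC)
top=np.hstack([c(t,430,230,52,60),c(t,295,210,52,60),c(t,185,230,52,60)])
bot=np.hstack([c(s,296,350,52,60),c(s,273,215,52,60),c(s,220,158,65,75)])
cv2.imwrite("pics/m.png",np.vstack([top,bot]))
```

```text
(no output)
```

View pics/m.png

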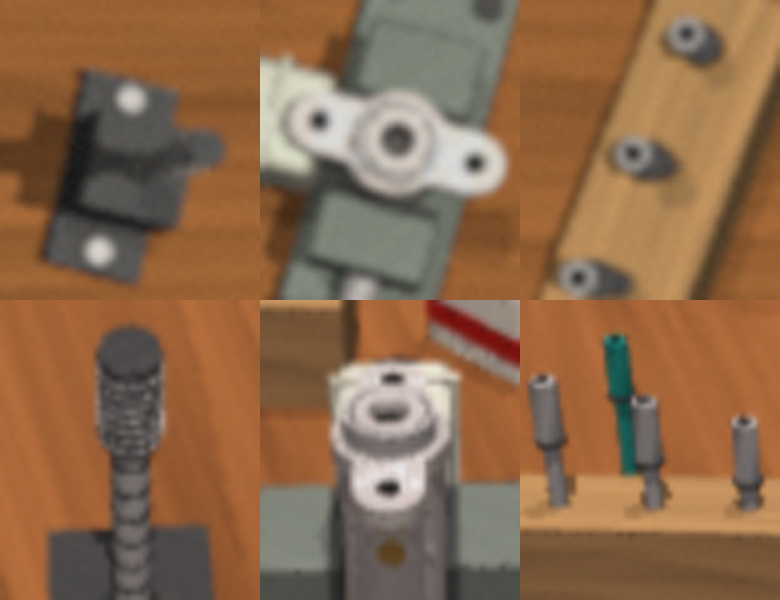

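The montage shows: depth rod top at top-view (471,259.5) and side (321.5,358); mouth at top (322.2,237.6) and side (298.3,236.7). The block rods, near to far, look long, medium, short, and the turquoise rod stands off the block behind it. Next I'll triangulate.

```bash
cat > h.py <<'E'
from station import env, grab_frame, get_calibration
import numpy as np, cv2
from scipy.spatial.transform import Rotation as R
def ray(cal,u,v):
    K,T=cal["intrinsics"],cal["extrinsics"]
    d=np.linalg.inv(K)@[u,v,1]; d=T[:3,:3]@[d[0],-d[1],-d[2]]
    return T[:3,3],d/np.linalg.norm(d)
def tri(rs):
    A=sum(np.eye(3)-np.outer(d,d) for o,d in rs); b=sum((np.eye(3)-np.outer(d,d))@o for o,d in rs)
    p=np.linalg.solve(A,b); return p,[np.linalg.norm(np.cross(p-o,d)) for o,d in rs]
def at_z(r,z): o,d=r; return o+d*(z-o[2])/d[2]
def proj(cal,p):
    T=cal["extrinsics"]; q=T[:3,:3].T@(np.array(p)-T[:3,3]); q=cal["intrinsics"]@[q[0],-q[1],-q[2]]; return q[:2]/q[2]
def go(p,yaw=None,axis=None):
    """shares for moving from the measured TCP to p (yaw delta deg about tool z)"""
    s=env.get_state(); r=R.from_quat(s["ee_rot"]); return np.round(r.inv().apply(np.array(p)-s["tcp_pos"])/.2,4)
def tgt_rot(ydir):
    """tool down with finger line along ydir (world xy)"""
    y=np.array([*ydir,0])/np.linalg.norm(ydir); z=np.array([0,0,-1.]); x=np.cross(y,z); return R.from_matrix(np.c_[x,y,z])
def turn(rt):
    r=R.from_quat(env.get_state()["ee_rot"]); return np.round((r.inv()*rt).as_rotvec()/np.pi,4)
E
python3 - <<'E'
from h import *
T=get_calibration("top");S=get_calibration("side");np.set_printoptions(precision=4,suppress=True)
for n,t,s,z in [("rod",(471,259.4),(321.4,358),.155),("mouth",(322.2,237.6),(298.3,236.7),.125),("A",(218.2,236.6),(275.4,188.4),.109),("B",(207,260.2),(251,183.1),.121),("C",(196.7,285.2),(225.4,177.6),.133)]:
    a,b=ray(T,*t),ray(S,*s); print(n,*tri([a,b]),at_z(a,z)[:2],at_z(b,z)[:2])
print([at_z(ray(T,*p),.0)[:2] for p in [(455.9,249.6),(449.4,280)]])
E
```

```text
rod [ 0.477  -0.2647  0.1596] [np.float64(0.0005354397872001536), np.float64(0.0005354397872003217)] [ 0.4768 -0.266 ] [ 0.4787 -0.2611]
mouth [0.5274 0.034  0.127 ] [np.float64(0.0003215779865965058), np.float64(0.00032157798659634144)] [0.5273 0.034 ] [0.5284 0.0368]
A [0.5333 0.2536 0.1102] [np.float64(0.0002583585275863346), np.float64(0.00025835852758626383)] [0.5332 0.2539] [0.5339 0.2559]
B [0.4831 0.2737 0.1214] [np.float64(0.0007779942652228213), np.float64(0.000777994265222883)] [0.4823 0.2738] [0.4839 0.2744]
C [0.431  0.2906 0.1349] [np.float64(0.0006877857840291304), np.float64(0.0006877857840291936)] [0.4304 0.291 ] [0.4319 0.2944]
[array([ 0.5128, -0.2787]), array([ 0.4424, -0.2603])]
```

Choice, from the candidates: depth rod at top-view (471,259). Pushrods: C (197,285) is long, B (207,260) medium, A (218,237) short. The turquoise one at (158,262) is excluded. First I'll move over the mouth for a close wrist look.

Run:
```python
from h import *
print(go([.527,.034,.26]),turn(tgt_rot([.34,.9403])))
c=get_calibration("wrist"); s=env.get_state(); r=R.from_quat(s["ee_rot"])
print(r.inv().apply(c["extrinsics"][:3,3]-s["tcp_pos"]), (r.inv().as_matrix()@c["extrinsics"][:3,:3]).round(2), c["intrinsics"][0,0])
```

```text
[-2.5119 -1.9356 -0.1444] [-0.0004  0.      0.0312]
[ 0.06536378  0.00075655 -0.14362954] [[-0.    0.97  0.26]
 [ 1.    0.    0.  ]
 [ 0.    0.26 -0.97]] 372.3809820194377
```

{"fn": "step_arm", "kwargs": {
  "plan": [
    [[-0.84,-0.645,-0.14],[0,0,0]],
    [[-0.84,-0.645,-0.14],[0,0,0]],
    [[-0.84,-0.645,-0.14],[0,0,0]],
    [[-0.84,-0.645,-0.14],[0,0,0]],
    [[-0.84,-0.645,-0.14],[0,0,0]]
  ]
}}

```text
t: 0.6
tcp_pos: [0.2683, 0.3638, 0.2602]
ee_rot: [0.126, 0.992, 0.0, 0.001]
ft_force: [-0.2, 0.4, -1.2]
gripper_width: 0.0854
gripper_force: 0.0
```

{"fn": "step_arm", "kwargs": {
  "plan": [
    [[-0.84,-0.645,0],[0,0,0]],
    [[-0.84,-0.645,0],[0,0,0]],
    [[-0.84,-0.645,0],[0,0,0]],
    [[-0.84,-0.645,0],[0,0,0]],
    [[-0.84,-0.645,0],[0,0,0]]
  ]
}}

```text
t: 1.1
tcp_pos: [0.3994, 0.1973, 0.2588]
ee_rot: [0.126, 0.992, -0.0, -0.0]
ft_force: [0.5, 0.0, 0.6]
gripper_width: 0.0851
gripper_force: 0.0
```

{"fn": "step_arm", "kwargs": {
  "plan": [
    [[-0.83,-0.645,0],[0,0,0.031]],
    [[-0.83,-0.645,0],[0,0,0.031]],
    [[-0.83,-0.645,0],[0,0,0.031]],
    [[-0.83,-0.645,0],[0,0,0.031]],
    [[-0.83,-0.645,0],[0,0,0.031]],
    [[-0.83,-0.645,0],[0,0,0.031]],
    [[-0.83,-0.645,0],[0,0,0.031]]
  ]
}}

```text
t: 1.8
tcp_pos: [0.5262, 0.0354, 0.259]
ee_rot: [0.172, 0.985, 0.0, -0.0]
ft_force: [-0.2, 0.0, 0.4]
gripper_width: 0.0851
gripper_force: 0.0
```

Run:
```python
from h import *
s=env.get_state();c=get_calibration("wrist");im=grab_frame("wrist")
np.savez("w1.npz",K=c["intrinsics"],T=c["extrinsics"])
print(s["t"],s["tcp_pos"],s["joint_pos"],s["joint_vel"].max(),proj(c,[.5274,.034,.125]),go([.477,-.2655,.25]))
cv2.imwrite("pics/w1.png",im[:,:,::-1])
```

```text
1.8 [0.52621839 0.03540831 0.25904582] [6.69547961e-02 4.57569173e-02 1.86825610e-01 1.71274588e+00
 4.29641528e-04 4.12720232e-01] 0.01696402522115205 [320.27537419 236.39138827] [-0.2783 -1.5003  0.0463]
```

View pics/w1.png

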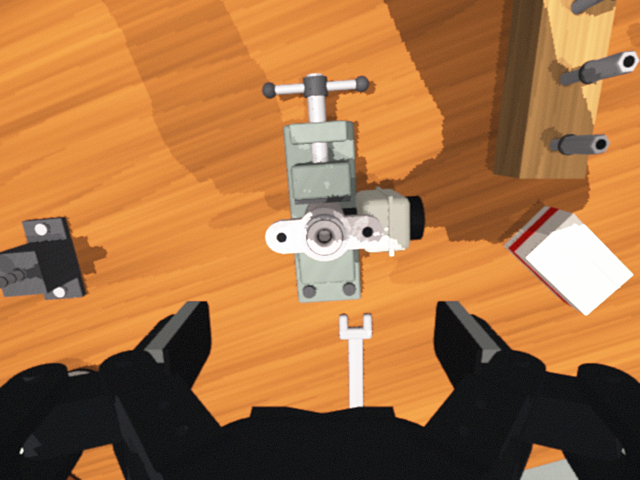

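The wrist view shows the mouth's centre at about (324.5,236.5), the short pushrod's top at (599,144), the medium's at (628,61), and the stand at left. I'll work out the mouth position from this and go to the stand.

Run:
```python
from h import *
w=np.load("w1.npz");c={"intrinsics":w["K"],"extrinsics":w["T"]}
for p,z in [((324.5,236.5),.125),((599,144),.109),((628,61),.121)]: print(at_z(ray(c,*p),z))
g=cv2.imread("pics/w1.png")[205:270,290:360]; cv2.imwrite("pics/w1c.png",cv2.resize(g,None,fx=8,fy=8,interpolation=cv2.INTER_CUBIC))
```

```text
[0.52857933 0.03701936 0.125     ]
[0.53493289 0.25667472 0.109     ]
[0.48320036 0.27623662 0.121     ]
```

{"fn": "step_arm", "kwargs": {
  "plan": [
    [[-0.14,-0.75,0],[0,0,0]],
    [[-0.14,-0.75,0],[0,0,0]],
    [[-0.14,-0.75,0],[0,0,0]],
    [[-0.14,-0.75,0],[0,0,0]]
  ]
}}

```text
t: 2.25
tcp_pos: [0.5009, -0.1188, 0.2598]
ee_rot: [0.173, 0.985, -0.0, 0.0]
ft_force: [-0.3, -0.2, 0.1]
gripper_width: 0.0856
gripper_force: 0.0
```

{"fn": "step_arm", "kwargs": {
  "plan": [
    [[-0.14,-0.75,0.1],[0,0,0]],
    [[-0.14,-0.75,0.1],[0,0,0]],
    [[-0.14,-0.75,0.1],[0,0,0]],
    [[-0.14,-0.75,0.1],[0,0,0]],
    [[-0.14,-0.75,0.1],[0,0,0]],
    [[-0.14,-0.75,0.1],[0,0,0]]
  ]
}}

```text
t: 2.85
tcp_pos: [0.4781, -0.265, 0.2398]
ee_rot: [0.171, 0.985, 0.0, 0.0]
ft_force: [-0.1, 0.0, 0.0]
gripper_width: 0.0853
gripper_force: 0.0
```

Run:
```python
from h import *
s=env.get_state();c=get_calibration("wrist");im=grab_frame("wrist")
np.savez("w2.npz",K=c["intrinsics"],T=c["extrinsics"])
p=proj(c,[.477,-.2655,.155]);print(s["t"],s["tcp_pos"],p)
x,y=int(p[0])-60,max(0,int(p[1])-45)
a=cv2.resize(im[y:y+90,x:x+120,::-1],None,fx=6,fy=6,interpolation=cv2.INTER_CUBIC);print(x,y)
b=cv2.imread("pics/w1c.png")
cv2.imwrite("pics/w2.png",cv2.resize(a,None,fx=.5,fy=.5)); 
cv2.imwrite("pics/w2m.png",np.vstack([np.hstack([cv2.resize(b[:520,:540],(420,390)),np.zeros((390,300,3),np.uint8)])[:0],a]))
```

```text
2.85 [ 0.47807575 -0.2650284   0.23982919] [319.97706252 250.56378316]
259 205
```

View pics/w2m.png

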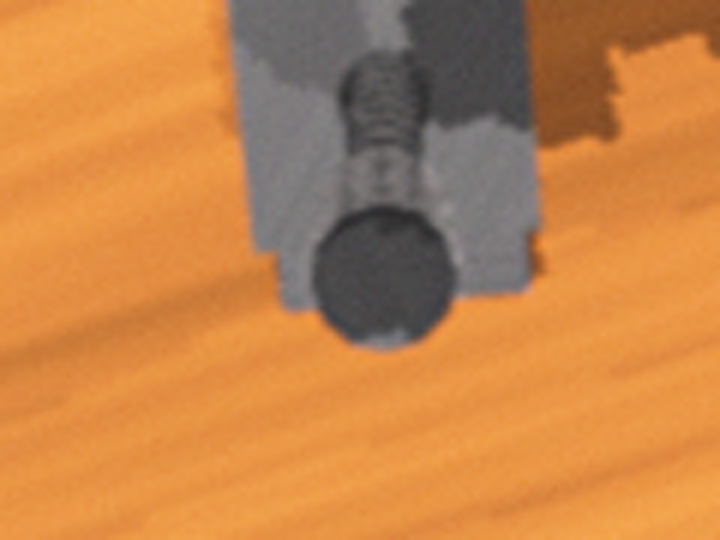

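The close crop shows the round knurled head's top at about (323,251). That is the depth rod, alone in its stand.

Run:
```python
from h import *
w=np.load("w2.npz");c={"intrinsics":w["K"],"extrinsics":w["T"]}
p=at_z(ray(c,323,251.2),.155);print(p,go([p[0],p[1],.122]))
```

```text
[ 0.47804801 -0.26382863  0.155     ] [0.003  0.0049 0.5895]
```

{"fn": "step_arm", "kwargs": {
  "plan": [
    [[0.003,0.004,0.25],[0,0,0]],
    [[0.003,0.004,0.5],[0,0,0]],
    [[0.003,0.004,0.59],[0,0,0]],
    [[0.003,0.004,0.59],[0,0,0]]
  ]
}}

```text
t: 3.3
tcp_pos: [0.4764, -0.2634, 0.1186]
ee_rot: [0.171, 0.985, 0.001, -0.002]
ft_force: [-0.9, 0.2, 0.6]
gripper_width: 0.0857
gripper_force: 0.0
```

{"fn": "step_arm", "kwargs": {
  "plan": [
    [[0,0,0],[0,0,0]],
    [[0,0,0],[0,0,0]],
    [[0,0,0],[0,0,0]],
    [[0,0,0],[0,0,0]],
    [[0,0,0],[0,0,0]],
    [[0,0,0],[0,0,0]],
    [[0,0,0],[0,0,0]],
    [[0,0,0],[0,0,0]],
    [[0,0,0],[0,0,0]],
    [[0,0,0],[0,0,0]]
  ],
  "grip": 1,
  "force": 40
}}

```text
t: 4.3
tcp_pos: [0.4777, -0.2659, 0.122]
ee_rot: [0.172, 0.985, 0.0, 0.001]
ft_force: [0.0, 1.4, 4.9]
gripper_width: 0.0148
gripper_force: 38.9
```

Run:
```python
from h import *
s=env.get_state();c=get_calibration("wrist");im=grab_frame("wrist")
print(s["t"],s["tcp_pos"],s["ft_force"],s["ft_torque"],proj(c,[*s["tcp_pos"][:2],.155]))
cv2.imwrite("pics/w3.png",im[:,:,::-1])
```

```text
4.3 [ 0.47767106 -0.26587916  0.12200633] [0.03990069 1.43508331 4.86319283] [ 0.57829538 -0.20817723 -0.062015  ] [320.23335162 349.6670134 ]
```

View pics/w3.png

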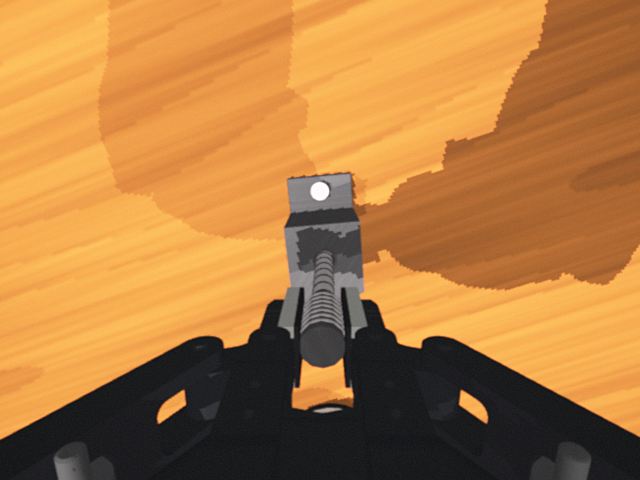

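The view shows the rod gripped upright, its head centred between the pads at (322.5,344). I'll lift it and carry it over to the mouth.

{"fn": "step_arm", "kwargs": {
  "plan": [
    [[0,0,-0.1],[0,0,0]],
    [[0,0,-0.3],[0,0,0]],
    [[0,0,-0.5],[0,0,0]],
    [[0,0,-0.65],[0,0,0]],
    [[0,0,-0.65],[0,0,0]]
  ]
}}

```text
t: 4.85
tcp_pos: [0.4781, -0.2666, 0.2555]
ee_rot: [0.172, 0.985, -0.001, 0.003]
ft_force: [-0.3, -0.1, -1.4]
gripper_width: 0.015
gripper_force: 39.4
```

{"fn": "step_arm", "kwargs": {
  "plan": [
    [[0.138,0.75,0],[0,0,0]],
    [[0.138,0.75,0],[0,0,0]],
    [[0.138,0.75,0],[0,0,0]],
    [[0.138,0.75,0],[0,0,0]]
  ]
}}

```text
t: 5.25
tcp_pos: [0.5024, -0.111, 0.2501]
ee_rot: [0.17, 0.985, 0.001, -0.001]
ft_force: [0.1, -1.0, -0.9]
gripper_width: 0.0146
gripper_force: 39.7
```

{"fn": "step_arm", "kwargs": {
  "plan": [
    [[0.138,0.75,0],[0,0,0]],
    [[0.138,0.75,0],[0,0,0]],
    [[0.138,0.75,0],[0,0,0]],
    [[0.138,0.75,0],[0,0,0]],
    [[0.138,0.75,0],[0,0,0]],
    [[0.138,0.75,0],[0,0,0]],
    [[0.138,0.75,0],[0,0,0]]
  ]
}}

```text
t: 5.95
tcp_pos: [0.527, 0.0337, 0.251]
ee_rot: [0.173, 0.985, -0.0, -0.0]
ft_force: [0.1, -0.4, -1.6]
gripper_width: 0.0153
gripper_force: 39.9
```

Run:
```python
from h import *
s=env.get_state();c=get_calibration("wrist");w=grab_frame("wrist");s2=env.get_state();a=grab_frame("side");s3=env.get_state()
for q in(s,s2,s3):print(q["t"],q["tcp_pos"],q["ft_force"])
cw,cs=get_calibration("wrist"),get_calibration("side")
t=s["tcp_pos"]
print("nose proj w",proj(cw,t-[0,0,.107]),"s",proj(cs,t-[0,0,.107]),"mouth s",proj(cs,[.528,.0355,.125]))
A=cv2.resize(a[170:250,260:340,::-1],(400,400),interpolation=cv2.INTER_CUBIC)
B=cv2.resize(w[200:360,240:400,::-1],(400,400),interpolation=cv2.INTER_CUBIC)
cv2.imwrite("pics/m2.png",np.hstack([A,B]))
```

```text
5.95 [0.52702158 0.0336948  0.25103923] [ 0.09558608 -0.35750976 -1.62868236]
6.0 [0.52705977 0.03370833 0.25117622] [-0.00625839 -0.33956821 -1.33991512]
6.05 [0.52706849 0.03380453 0.25124167] [ 0.70972696  0.49065723 -1.86687465]
nose proj w [321.22125099 243.02492302] s [297.6304319 228.9429141] mouth s [298.27040715 237.13580285]
```

View pics/m2.png

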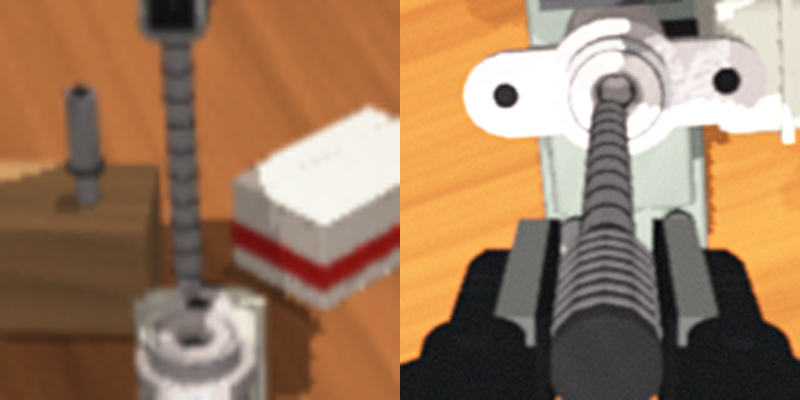

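The left crop (side) shows the nose just above and behind the mouth, at about (298,230). The right crop (wrist) shows the nose at about (325.5,237) over the countersink. The nose gives the wrist camera's pixel bias, which I'll use to correct the mouth's position.

Run:
```python
from h import *
w=np.load("w1.npz");c={"intrinsics":w["K"],"extrinsics":w["T"]}
p=at_z(ray(c,320.3,242.9),.125);print(p)
cw=get_calibration("wrist");t=env.get_state()["tcp_pos"]
print(proj(cw,[*t[:2],.125])+[4.2,-6.4],proj(cw,[*p[:2],.125])+[4.2,-6.4], go([*p[:2],t[2]]))
T=get_calibration("top");print(proj(T,t-[0,0,.107]))
im=cv2.imread("pics/m2.png")[:,400:]; 
# spigot ring outer circle
g=cv2.medianBlur(cv2.cvtColor(im,cv2.COLOR_BGR2GRAY),5)
print(cv2.HoughCircles(g,cv2.HOUGH_GRADIENT,1.2,10,param1=80,param2=25,minRadius=18,maxRadius=70))
```

```text
[0.53225542 0.03226207 0.125     ]
[325.66657015 230.19016398] [326.09874729 237.1982471 ] [-0.027   0.0016 -0.    ]
[322.41753234 236.53949245]
[[[216.6       96.600006  49.440002]
  [213.00002   87.        51.96    ]
  [220.20001  175.8       69.240005]
  [205.8      349.80002   59.760002]
  [205.8      322.2       56.04    ]
  [207.00002  301.80002   52.08    ]
  [226.20001  100.200005  53.280003]
  [215.40001  166.20001   69.240005]
  [222.6      189.        66.600006]
  [225.00002   83.4       45.480003]
  [204.6      363.        60.      ]
  [204.6      263.40002   41.52    ]
  [208.20001  285.        45.36    ]
  [247.8      168.6       63.96    ]
  [102.600006  95.4       39.840004]
  [214.20001  331.80002   63.96    ]
  [204.6      335.40002   57.36    ]
  [226.20001  198.6       69.240005]
  [251.40001  201.00002   62.640003]
  [237.00002  171.        52.08    ]
  [246.6      210.6       65.28    ]
  [199.8      279.        42.840004]
  [208.20001  228.6       27.      ]
  [214.20001  343.80002   65.28    ]
  [205.8      105.00001   57.36    ]
  [246.6      187.8       63.9
[... 3193 characters left out ...]
67.40001  169.8       25.68    ]
  [175.8      221.40001   33.6     ]
  [277.80002  241.8       26.76    ]
  [239.40001  108.600006  21.6     ]
  [191.40001   65.4       21.36    ]
  [258.6      262.2       28.2     ]
  [262.2      220.20001   30.720001]
  [221.40001  119.4       24.      ]
  [191.40001  249.00002   20.4     ]
  [179.40001  231.00002   19.08    ]
  [244.20001   88.200005  20.16    ]
  [282.6      231.00002   18.6     ]
  [274.2       33.        30.48    ]
  [184.20001  318.6       22.92    ]
  [193.8      210.6       20.28    ]
  [341.40002  168.6       38.760002]
  [169.8      141.        20.04    ]
  [197.40001  150.6       18.96    ]
  [240.6      225.00002   19.08    ]]]
```

{"fn": "step_arm", "kwargs": {
  "plan": [
    [[0,0,0.03],[0,0,0]],
    [[0,0,0.07],[0,0,0]],
    [[0,0,0.07],[0,0,0]]
  ]
}}

```text
t: 6.35
tcp_pos: [0.5267, 0.0347, 0.2357]
ee_rot: [0.172, 0.985, -0.0, -0.001]
ft_force: [1.5, 0.3, -1.2]
gripper_width: 0.0147
gripper_force: 39.9
```

Run:
```python
from h import *
s=env.get_state();w=grab_frame("wrist");a=grab_frame("side");t=s["tcp_pos"]
cw,cs=get_calibration("wrist"),get_calibration("side")
print(s["t"],t,s["ft_force"])
for z in(t[2]-.107,.125):print(proj(cw,[*t[:2],z]),proj(cs,[*t[:2],z]))
cv2.imwrite("pics/raw_s.png",a[:,:,::-1]);cv2.imwrite("pics/raw_w.png",w[:,:,::-1])
A=cv2.resize(a[205:265,273:323,::-1],(400,480),interpolation=cv2.INTER_CUBIC)
B=cv2.resize(w[205:265,300:350,::-1],(400,480),interpolation=cv2.INTER_CUBIC)
cv2.imwrite("pics/m3.png",np.hstack([A,B]))
```

```text
6.35 [0.52668739 0.03473419 0.23570988] [ 1.51355209  0.34086889 -1.19122019]
[321.04849662 242.63944151] [297.60057165 235.79382703]
[321.06929401 241.32662898] [297.67309106 237.49565757]
```

View pics/m3.png

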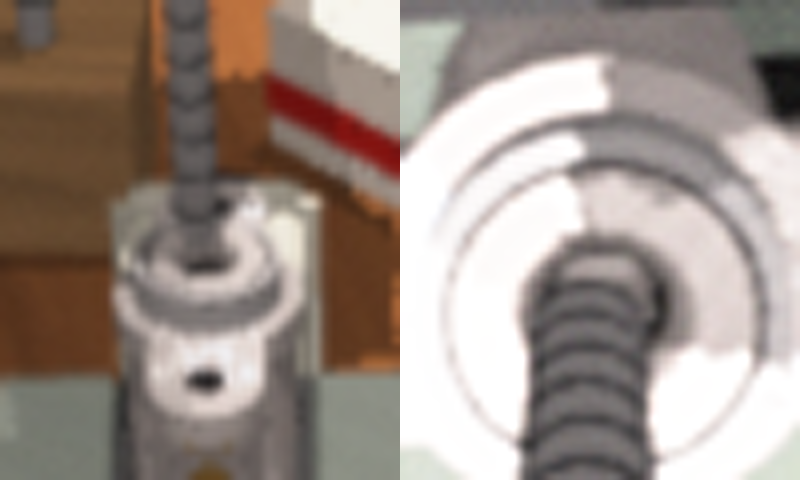

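The crops show the nose a few mm toward tool +x of the mouth. In the wrist crop its tip is at about (605,275) and the spigot ring's centre at about (601,315); in the side crop it is about 1 px left of the socket axis. I'll shift about 2.5 mm along −x, then feel downward.

{"fn": "step_arm", "kwargs": {
  "plan": [
    [[-0.0125,0,0],[0,0,0]],
    [[-0.0125,0,0.01],[0,0,0]],
    [[-0.0125,0,0.02],[0,0,0]],
    [[-0.0125,0,0.03],[0,0,0]],
    [[-0.0125,0,0.03],[0,0,0]]
  ]
}}

```text
t: 6.95
tcp_pos: [0.5294, 0.0342, 0.2309]
ee_rot: [0.172, 0.985, -0.0, -0.0]
ft_force: [-0.3, -0.1, -1.6]
gripper_width: 0.0147
gripper_force: 39.9
```

{"fn": "step_arm", "kwargs": {
  "plan": [
    [[0,0,0.005],[0,0,0]],
    [[0,0,0.01],[0,0,0]],
    [[0,0,0.01],[0,0,0]]
  ]
}}

```text
t: 7.25
tcp_pos: [0.5294, 0.0342, 0.2292]
ee_rot: [0.172, 0.985, -0.0, -0.0]
ft_force: [-0.1, 0.2, -2.1]
gripper_width: 0.0149
gripper_force: 39.9
```

Run:
```python
from h import *
for i in range(4):
    s=env.get_state();print(s["t"],s["tcp_pos"],s["ft_force"],s["ft_torque"])
    if i<3: w=grab_frame(("wrist","side","top")[i]); cv2.imwrite(f"pics/r{i}.png",w[:,:,::-1])
cw=get_calibration("wrist");t=s["tcp_pos"]
print(proj(cw,[*t[:2],t[2]-.107]))
a=cv2.imread("pics/r1.png");w=cv2.imread("pics/r0.png")
A=cv2.resize(a[205:265,273:323],(400,480),interpolation=cv2.INTER_CUBIC)
B=cv2.resize(w[205:265,300:350],(400,480),interpolation=cv2.INTER_CUBIC)
cv2.imwrite("pics/m4.png",np.hstack([A,B]))
```

```text
7.25 [0.52944438 0.0342027  0.22917816] [-0.06813508  0.19870785 -2.11312954] [ 0.0810287  -0.02497371 -0.04314123]
7.3 [0.52945089 0.03418906 0.22925249] [-0.0797569   0.03761646 -1.37828079] [ 0.06012855  0.05823152 -0.02879469]
7.35 [0.5294769  0.03422315 0.22928907] [-0.22173544 -0.04058453 -1.64783387] [-0.01293969 -0.02155103  0.00449486]
7.4 [0.52949296 0.03420508 0.22932504] [-0.19618398 -0.02374339 -1.53631693] [-0.04430133 -0.01070648 -0.02931641]
[321.38568274 243.12062573]
```

{"fn": "step_arm", "kwargs": {
  "plan": [
    [[0,0,0.005],[0,0,0]],
    [[0,0,0.01],[0,0,0]],
    [[0,0,0.01],[0,0,0]]
  ]
}}

```text
t: 7.7
tcp_pos: [0.5294, 0.0342, 0.2271]
ee_rot: [0.172, 0.985, -0.0, -0.0]
ft_force: [0.4, 1.0, -1.7]
gripper_width: 0.015
gripper_force: 39.9
```

{"fn": "step_arm", "kwargs": {
  "plan": [
    [[0,0,0.005],[0,0,0]],
    [[0,0,0.01],[0,0,0]],
    [[0,0,0.01],[0,0,0]]
  ]
}}

```text
t: 8.0
tcp_pos: [0.5294, 0.0342, 0.2251]
ee_rot: [0.172, 0.985, -0.0, -0.0]
ft_force: [0.4, -0.3, -1.0]
gripper_width: 0.0147
gripper_force: 39.9
```

{"fn": "step_arm", "kwargs": {
  "plan": [
    [[0,0,0.005],[0,0,0]],
    [[0,0,0.01],[0,0,0]],
    [[0,0,0.015],[0,0,0]],
    [[0,0,0.015],[0,0,0]]
  ]
}}

```text
t: 8.4
tcp_pos: [0.5294, 0.0343, 0.2221]
ee_rot: [0.172, 0.985, 0.0, -0.0]
ft_force: [-0.0, 0.3, -0.6]
gripper_width: 0.0148
gripper_force: 39.9
```

{"fn": "step_arm", "kwargs": {
  "plan": [
    [[0,0,0.005],[0,0,0]],
    [[0,0,0.01],[0,0,0]],
    [[0,0,0.015],[0,0,0]],
    [[0,0,0.015],[0,0,0]]
  ]
}}

```text
t: 8.8
tcp_pos: [0.5294, 0.0343, 0.2191]
ee_rot: [0.172, 0.985, 0.0, -0.0]
ft_force: [-0.6, 2.2, -0.5]
gripper_width: 0.0148
gripper_force: 40.1
```

{"fn": "step_arm", "kwargs": {
  "plan": [
    [[0,0,0.005],[0,0,0]],
    [[0,0,0.01],[0,0,0]],
    [[0,0,0.015],[0,0,0]],
    [[0,0,0.015],[0,0,0]]
  ]
}}

```text
t: 9.2
tcp_pos: [0.5294, 0.0342, 0.2159]
ee_rot: [0.172, 0.985, -0.0, -0.0]
ft_force: [-0.5, 2.4, -2.1]
gripper_width: 0.0154
gripper_force: 40.0
```

{"fn": "step_arm", "kwargs": {
  "plan": [
    [[0,0,0.005],[0,0,0]],
    [[0,0,0.01],[0,0,0]],
    [[0,0,0.01],[0,0,0]]
  ]
}}

```text
t: 9.5
tcp_pos: [0.5294, 0.0342, 0.214]
ee_rot: [0.172, 0.985, 0.0, -0.0]
ft_force: [-0.3, 1.2, -1.4]
gripper_width: 0.0148
gripper_force: 40.0
```

{"fn": "step_arm", "kwargs": {
  "plan": [
    [[0,0,0.005],[0,0,0]],
    [[0,0,0.01],[0,0,0]]
  ]
}}

```text
t: 9.7
tcp_pos: [0.5295, 0.0342, 0.2124]
ee_rot: [0.172, 0.985, 0.0, 0.0]
ft_force: [-0.2, 2.1, 1.4]
gripper_width: 0.0149
gripper_force: 40.2
```

{"fn": "step_arm", "kwargs": {
  "plan": [
    [[0,0,0.005],[0,0,0]],
    [[0,0,0.01],[0,0,0]]
  ]
}}

```text
t: 9.9
tcp_pos: [0.5295, 0.0342, 0.2103]
ee_rot: [0.172, 0.985, 0.0, 0.0]
ft_force: [-0.3, 1.6, 1.2]
gripper_width: 0.0149
gripper_force: 40.2
```

{"fn": "step_arm", "kwargs": {
  "plan": [
    [[0,0,0.003],[0,0,0]],
    [[0,0,0.005],[0,0,0]]
  ]
}}

```text
t: 10.1
tcp_pos: [0.5295, 0.0342, 0.2092]
ee_rot: [0.172, 0.985, -0.0, -0.0]
ft_force: [-0.9, 2.0, 0.2]
gripper_width: 0.0147
gripper_force: 40.2
```

{"fn": "step_arm", "kwargs": {
  "plan": [
    [[0,0,0.003],[0,0,0]],
    [[0,0,0.005],[0,0,0]]
  ]
}}

```text
t: 10.3
tcp_pos: [0.5295, 0.0342, 0.2082]
ee_rot: [0.172, 0.985, 0.0, 0.0]
ft_force: [-1.1, 1.2, 1.7]
gripper_width: 0.0149
gripper_force: 40.2
```

{"fn": "step_arm", "kwargs": {
  "plan": [
    [[0,0,0.003],[0,0,0]],
    [[0,0,0.005],[0,0,0]]
  ]
}}

```text
t: 10.5
tcp_pos: [0.5295, 0.0342, 0.2072]
ee_rot: [0.172, 0.985, 0.0, -0.0]
ft_force: [-0.1, 1.8, 1.1]
gripper_width: 0.0149
gripper_force: 40.2
```

{"fn": "step_arm", "kwargs": {
  "plan": [
    [[0,0,0.003],[0,0,0]],
    [[0,0,0.006],[0,0,0]]
  ]
}}

```text
t: 10.7
tcp_pos: [0.5295, 0.0342, 0.206]
ee_rot: [0.172, 0.985, -0.0, -0.0]
ft_force: [-1.3, 2.5, 0.8]
gripper_width: 0.0147
gripper_force: 40.2
```

{"fn": "step_arm", "kwargs": {
  "plan": [
    [[0,0,0.003],[0,0,0]],
    [[0,0,0.006],[0,0,0]]
  ]
}}

```text
t: 10.9
tcp_pos: [0.5295, 0.0342, 0.2049]
ee_rot: [0.172, 0.985, -0.0, 0.0]
ft_force: [-0.3, 1.1, 0.8]
gripper_width: 0.0148
gripper_force: 40.2
```

{"fn": "step_arm", "kwargs": {
  "plan": [
    [[0,0,0.004],[0,0,0]],
    [[0,0,0.008],[0,0,0]]
  ]
}}

```text
t: 11.1
tcp_pos: [0.5295, 0.0342, 0.2032]
ee_rot: [0.172, 0.985, 0.0, 0.0]
ft_force: [-0.5, 1.5, 1.4]
gripper_width: 0.015
gripper_force: 40.2
```

Run:
```python
from h import *
w=grab_frame("wrist");a=grab_frame("side");s=env.get_state();print(s["t"],s["tcp_pos"],s["ft_force"],s["ft_torque"])
A=cv2.resize(a[185:245,273:323,::-1],(400,480),interpolation=cv2.INTER_CUBIC)
B=cv2.resize(w[200:380,245:395,::-1],(400,480),interpolation=cv2.INTER_CUBIC)
cv2.imwrite("pics/m5.png",np.hstack([A,B]))
```

```text
11.2 [0.52941438 0.03421556 0.20300832] [-0.69622377  2.45308459 -0.536871  ] [ 0.65039988  0.05868118 -0.02773637]
```

View pics/m5.png

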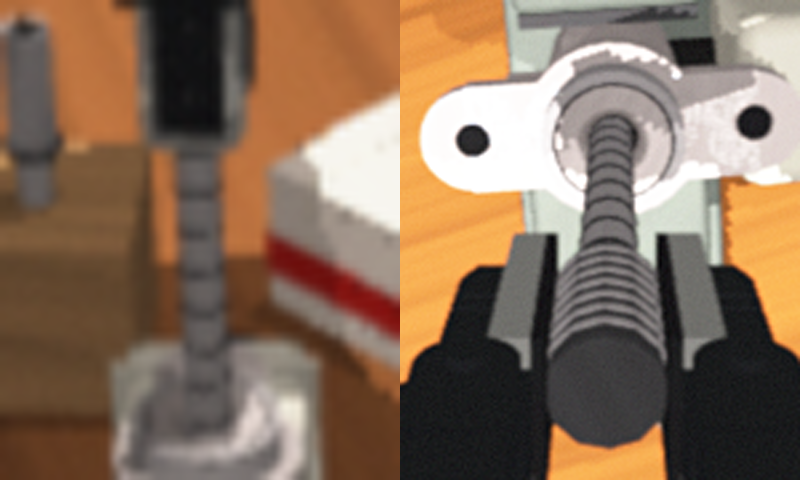

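The crops show the rod going down inside the mouth, with its head still at (322.6,346), so it has not slipped. It is already about 29 mm deep without a stop, so the socket isn't the shallow one.

{"fn": "step_arm", "kwargs": {
  "plan": [
    [[0,0,0.006],[0,0,0]],
    [[0,0,0.012],[0,0,0]],
    [[0,0,0.018],[0,0,0]]
  ]
}}

```text
t: 11.5
tcp_pos: [0.5295, 0.0342, 0.1996]
ee_rot: [0.172, 0.985, 0.0, 0.0]
ft_force: [-0.4, 2.3, 1.2]
gripper_width: 0.0149
gripper_force: 40.2
```

{"fn": "step_arm", "kwargs": {
  "plan": [
    [[0,0,0.003],[0,0,0]],
    [[0,0,0.006],[0,0,0]],
    [[0,0,0.006],[0,0,0]]
  ]
}}

```text
t: 11.8
tcp_pos: [0.5294, 0.0342, 0.1982]
ee_rot: [0.172, 0.985, -0.0, -0.0]
ft_force: [-0.2, 2.1, -1.4]
gripper_width: 0.0149
gripper_force: 40.2
```

{"fn": "step_arm", "kwargs": {
  "plan": [
    [[0,0,0.0025],[0,0,0]],
    [[0,0,0.0025],[0,0,0]]
  ]
}}

```text
t: 12.0
tcp_pos: [0.5295, 0.0342, 0.1979]
ee_rot: [0.172, 0.985, -0.0, -0.0]
ft_force: [-0.5, 2.8, -0.5]
gripper_width: 0.0145
gripper_force: 40.2
```

{"fn": "step_arm", "kwargs": {
  "plan": [
    [[0,0,0.0025],[0,0,0]],
    [[0,0,0.0025],[0,0,0]]
  ]
}}

```text
t: 12.2
tcp_pos: [0.5295, 0.0342, 0.1974]
ee_rot: [0.172, 0.985, -0.0, -0.0]
ft_force: [-0.7, 1.8, -0.8]
gripper_width: 0.0147
gripper_force: 40.2
```

{"fn": "step_arm", "kwargs": {
  "plan": [
    [[0,0,0.0025],[0,0,0]],
    [[0,0,0.0025],[0,0,0]]
  ]
}}

```text
t: 12.4
tcp_pos: [0.5295, 0.0342, 0.1969]
ee_rot: [0.172, 0.985, -0.0, -0.0]
ft_force: [-0.1, 2.6, -0.6]
gripper_width: 0.0148
gripper_force: 40.2
```

{"fn": "step_arm", "kwargs": {
  "plan": [
    [[0,0,0.0025],[0,0,0]],
    [[0,0,0.0025],[0,0,0]]
  ]
}}

```text
t: 12.6
tcp_pos: [0.5295, 0.0342, 0.1964]
ee_rot: [0.172, 0.985, 0.0, -0.0]
ft_force: [0.2, 1.8, 0.9]
gripper_width: 0.0149
gripper_force: 40.2
```

{"fn": "step_arm", "kwargs": {
  "plan": [
    [[0,0,0.0025],[0,0,0]],
    [[0,0,0.0025],[0,0,0]]
  ]
}}

```text
t: 12.8
tcp_pos: [0.5295, 0.0342, 0.1961]
ee_rot: [0.172, 0.985, 0.0, 0.0]
ft_force: [-0.5, 2.1, 2.0]
gripper_width: 0.0142
gripper_force: 40.2
```

{"fn": "step_arm", "kwargs": {
  "plan": [
    [[0,0,0.0025],[0,0,0]],
    [[0,0,0.0025],[0,0,0]]
  ]
}}

```text
t: 13.0
tcp_pos: [0.5296, 0.0342, 0.196]
ee_rot: [0.172, 0.985, 0.0, 0.0]
ft_force: [-0.8, 1.6, 3.6]
gripper_width: 0.0146
gripper_force: 40.7
```

{"fn": "step_arm", "kwargs": {
  "plan": [
    [[0,0,0.0025],[0,0,0]],
    [[0,0,0.0025],[0,0,0]]
  ]
}}

```text
t: 13.2
tcp_pos: [0.5298, 0.0341, 0.196]
ee_rot: [0.172, 0.985, 0.0, 0.001]
ft_force: [-1.1, 1.9, 7.9]
gripper_width: 0.0147
gripper_force: 41.0
```

The rod has bottomed: it stopped at TCP z 0.196, so its nose is at 0.089, the socket is 36 mm deep and 104 mm stands proud. A 70 mm stand-out then needs 36 + 70 = 106 mm, the medium pushrod (B). I'll withdraw the rod and take it back to its stand.

{"fn": "step_arm", "kwargs": {
  "plan": [
    [[0,0,-0.02],[0,0,0]],
    [[0,0,-0.07],[0,0,0]],
    [[0,0,-0.14],[0,0,0]],
    [[0,0,-0.22],[0,0,0]],
    [[0,0,-0.3],[0,0,0]],
    [[0,0,-0.3],[0,0,0]]
  ]
}}

```text
t: 13.8
tcp_pos: [0.5302, 0.0339, 0.2575]
ee_rot: [0.172, 0.985, 0.0, 0.002]
ft_force: [-0.2, 0.4, -0.7]
gripper_width: 0.0148
gripper_force: 40.0
```

{"fn": "step_arm", "kwargs": {
  "plan": [
    [[-0.133,-0.749,0],[0,0,0]],
    [[-0.133,-0.749,0],[0,0,0]],
    [[-0.133,-0.749,0],[0,0,0]],
    [[-0.133,-0.749,0],[0,0,0]]
  ]
}}

```text
t: 14.2
tcp_pos: [0.5025, -0.1205, 0.2544]
ee_rot: [0.175, 0.985, -0.001, -0.0]
ft_force: [0.4, 0.4, -1.2]
gripper_width: 0.0143
gripper_force: 40.0
```

{"fn": "step_arm", "kwargs": {
  "plan": [
    [[-0.133,-0.749,0.3],[0,0,0]],
    [[-0.133,-0.749,0.3],[0,0,0]],
    [[-0.133,-0.749,0.3],[0,0,0]],
    [[-0.133,-0.749,0.3],[0,0,0]],
    [[-0.133,-0.749,0.3],[0,0,0]],
    [[-0.133,-0.749,0.3],[0,0,0]],
    [[-0.133,-0.749,0.3],[0,0,0]]
  ]
}}

```text
t: 14.9
tcp_pos: [0.4785, -0.2646, 0.1957]
ee_rot: [0.172, 0.985, -0.0, 0.0]
ft_force: [-0.1, 1.2, -2.2]
gripper_width: 0.0148
gripper_force: 40.0
```

Run:
```python
from h import *
w=grab_frame("wrist");a=grab_frame("side");s=env.get_state();print(s["t"],s["tcp_pos"],s["ft_force"],go([.478,-.2655,.1625]))
cs=get_calibration("side");cw=get_calibration("wrist");t=s["tcp_pos"]
print(proj(cs,t-[0,0,.107]),proj(cs,[.478,-.265,.055]),proj(cw,t-[0,0,.107]))
cv2.imwrite("pics/q0.png",w[:,:,::-1]);cv2.imwrite("pics/q1.png",a[:,:,::-1])
```

```text
15.0 [ 0.47850884 -0.26464823  0.19572633] [ 0.24456765  0.22624802 -1.62037093] [ 0.0011 -0.0049  0.1661]
[322.34862521 394.51759647] [322.13962173 410.55905118] [321.40170452 242.99097823]
```

{"fn": "step_arm", "kwargs": {
  "plan": [
    [[0.0015,-0.006,0.07],[0,0,0]],
    [[0.0015,-0.006,0.14],[0,0,0]],
    [[0.0015,-0.006,0.17],[0,0,0]],
    [[0.0015,-0.006,0.17],[0,0,0]]
  ]
}}

```text
t: 15.4
tcp_pos: [0.4765, -0.2662, 0.1592]
ee_rot: [0.172, 0.985, 0.0, -0.001]
ft_force: [-0.2, 0.7, -0.7]
gripper_width: 0.0144
gripper_force: 40.0
```

{"fn": "step_arm", "kwargs": {
  "plan": [
    [[0,0,0.01],[0,0,0]],
    [[0,0,0.02],[0,0,0]],
    [[0,0,0.02],[0,0,0]]
  ]
}}

```text
t: 15.7
tcp_pos: [0.4773, -0.2667, 0.1571]
ee_rot: [0.172, 0.985, 0.0, 0.0]
ft_force: [1.2, -0.2, -1.4]
gripper_width: 0.0145
gripper_force: 40.1
```

{"fn": "step_arm", "kwargs": {
  "plan": [
    [[0,0,0.02],[0,0,0]],
    [[0,0,0.04],[0,0,0]],
    [[0,0,0.06],[0,0,0]],
    [[0,0,0.06],[0,0,0]]
  ]
}}

```text
t: 16.1
tcp_pos: [0.4771, -0.2664, 0.1442]
ee_rot: [0.172, 0.985, 0.0, -0.0]
ft_force: [1.6, 1.8, -3.3]
gripper_width: 0.0146
gripper_force: 40.2
```

{"fn": "step_arm", "kwargs": {
  "plan": [
    [[0,0,0.02],[0,0,0]],
    [[0,0,0.04],[0,0,0]],
    [[0,0,0.06],[0,0,0]],
    [[0,0,0.08],[0,0,0]],
    [[0,0,0.08],[0,0,0]]
  ]
}}

```text
t: 16.6
tcp_pos: [0.477, -0.2665, 0.1282]
ee_rot: [0.172, 0.985, 0.0, -0.0]
ft_force: [2.4, 2.7, -3.5]
gripper_width: 0.0153
gripper_force: 40.4
```

{"fn": "step_arm", "kwargs": {
  "plan": [
    [[0,0,0.01],[0,0,0]],
    [[0,0,0.02],[0,0,0]],
    [[0,0,0.025],[0,0,0]],
    [[0,0,0.025],[0,0,0]]
  ]
}}

```text
t: 17.0
tcp_pos: [0.4772, -0.2666, 0.1239]
ee_rot: [0.172, 0.985, 0.0, 0.0]
ft_force: [2.8, 3.7, 0.8]
gripper_width: 0.0146
gripper_force: 40.8
```

{"fn": "step_arm", "kwargs": {
  "plan": [
    [[0.0,0,0.004],[0,0,0]],
    [[0,0,0.006],[0,0,0]],
    [[0,0,0.006],[0,0,0]]
  ]
}}

```text
t: 17.3
tcp_pos: [0.4773, -0.2666, 0.1229]
ee_rot: [0.172, 0.985, 0.0, 0.0]
ft_force: [2.9, 4.9, 0.8]
gripper_width: 0.0149
gripper_force: 41.0
```

{"fn": "step_arm", "kwargs": {
  "plan": [
    [[0,0.004,0.004],[0,0,0]],
    [[0,0.004,0.004],[0,0,0]]
  ]
}}

```text
t: 17.5
tcp_pos: [0.4775, -0.2662, 0.1221]
ee_rot: [0.172, 0.985, -0.0, 0.0]
ft_force: [0.8, 3.1, 1.3]
gripper_width: 0.015
gripper_force: 40.9
```

{"fn": "step_arm", "kwargs": {
  "plan": [
    [[0,0,0],[0,0,0]],
    [[0,0,0],[0,0,0]],
    [[0,0,0],[0,0,0]],
    [[0,0,0],[0,0,0]],
    [[0,0,0],[0,0,0]],
    [[0,0,0],[0,0,0]]
  ],
  "grip": 0
}}

```text
t: 18.1
tcp_pos: [0.4774, -0.266, 0.122]
ee_rot: [0.172, 0.985, -0.0, -0.0]
ft_force: [-0.7, -0.2, -0.3]
gripper_width: 0.0852
gripper_force: 0.0
```

{"fn": "step_arm", "kwargs": {
  "plan": [
    [[0,0,-0.15],[0,0,0]],
    [[0,0,-0.35],[0,0,0]],
    [[0,0,-0.6],[0,0,0]],
    [[0,0,-0.6],[0,0,0]],
    [[0,0,-0.6],[0,0,0]],
    [[0,0,-0.6],[0,0,0]]
  ]
}}

```text
t: 18.7
tcp_pos: [0.4772, -0.2658, 0.241]
ee_rot: [0.172, 0.985, 0.0, -0.001]
ft_force: [-0.2, 0.3, -0.5]
gripper_width: 0.0852
gripper_force: 0.0
```

Run:
```python
from h import *
s=env.get_state();w=grab_frame("wrist");a=grab_frame("side")
print(s["t"],s["tcp_pos"],s["ft_force"],s["gripper_width"])
cw=get_calibration("wrist");print(proj(cw,[.4775,-.265,.155]))
b=cv2.imread("pics/side0.png").astype(int);d=np.abs(b-a[:,:,::-1].astype(int)).sum(2)
print("side diff near rod", (d[345:450,285:360]>90).sum())
g=cv2.cvtColor(w,cv2.COLOR_RGB2GRAY);cv2.imwrite("pics/v0.png",w[:,:,::-1]);cv2.imwrite("pics/v1.png",a[:,:,::-1])
k=cv2.imread("pics/side0.png",0)[352:400,306:338];ga=cv2.cvtColor(a,cv2.COLOR_RGB2GRAY)
r=cv2.matchTemplate(ga[340:412,296:348],k,cv2.TM_CCOEFF_NORMED);print(cv2.minMaxLoc(r), "expect (10,12)")
print(go([.483,.2755,.26]))
```

```text
18.7 [ 0.47724404 -0.26583071  0.24098316] [-0.21688636  0.33184341 -0.53894962] 0.08523059035498493
[322.55719871 252.16071154]
side diff near rod 1762
(-0.16789747774600983, 0.26707959175109863, (18, 0), (0, 24)) expect (10,12)
[ 0.8904  2.5558 -0.0944]
```

{"fn": "step_arm", "kwargs": {
  "plan": [
    [[0.295,0.85,-0.05],[0,0,0]],
    [[0.295,0.85,-0.05],[0,0,0]],
    [[0.295,0.85,-0.05],[0,0,0]],
    [[0.295,0.85,-0.05],[0,0,0]]
  ]
}}

```text
t: 19.2
tcp_pos: [0.4789, -0.0833, 0.2514]
ee_rot: [0.172, 0.985, 0.0, -0.001]
ft_force: [0.7, -1.2, 0.5]
gripper_width: 0.0855
gripper_force: 0.0
```

{"fn": "step_arm", "kwargs": {
  "plan": [
    [[0.295,0.85,0],[0,0,0]],
    [[0.295,0.85,0],[0,0,0]],
    [[0.295,0.85,0],[0,0,0]],
    [[0.295,0.85,0],[0,0,0]]
  ]
}}

```text
t: 19.6
tcp_pos: [0.481, 0.0968, 0.251]
ee_rot: [0.171, 0.985, -0.0, -0.001]
ft_force: [0.7, -0.8, 0.2]
gripper_width: 0.0853
gripper_force: 0.0
```

{"fn": "step_arm", "kwargs": {
  "plan": [
    [[0.295,0.85,0.15],[0,0,0]],
    [[0.295,0.85,0.15],[0,0,0]],
    [[0.295,0.85,0.15],[0,0,0]],
    [[0.295,0.85,0.15],[0,0,0]],
    [[0.295,0.85,0.15],[0,0,0]],
    [[0.295,0.85,0.15],[0,0,0]],
    [[0.295,0.85,0.15],[0,0,0]]
  ]
}}

```text
t: 20.3
tcp_pos: [0.4839, 0.2731, 0.2218]
ee_rot: [0.173, 0.985, -0.0, -0.0]
ft_force: [0.4, -0.2, 1.4]
gripper_width: 0.0852
gripper_force: 0.0
```

Run:
```python
from h import *
s=env.get_state();w=grab_frame("wrist");cw=get_calibration("wrist");a=grab_frame("side");t=s["tcp_pos"]
print(s["t"],t,proj(cw,[*t[:2],.121]),proj(cw,[.4831,.2737,.121]))
np.savez("w5.npz",K=cw["intrinsics"],T=cw["extrinsics"])
cv2.imwrite("pics/b_w.png",w[:,:,::-1])
b=cv2.imread("pics/side0.png",0);ga=cv2.cvtColor(a,cv2.COLOR_RGB2GRAY)
r=cv2.matchTemplate(ga[340:412,296:348],b[352:400,306:338],cv2.TM_CCOEFF_NORMED);print(cv2.minMaxLoc(r)[1::2], "expect (10,12)")
A=cv2.resize(a[345:405,296:346,::-1],(240,288)); B=cv2.resize(w[:,:,::-1],(560,420))
o=np.zeros((420,800,3),np.uint8);o[:,:560]=B;o[:288,560:]=A;cv2.imwrite("pics/m6.png",o)
```

```text
20.3 [0.48390471 0.27305167 0.22175311] [321.55256909 244.9894113 ] [322.04560121 243.59934745]
(0.8425771594047546, (9, 10)) expect (10,12)
```

View pics/m6.png

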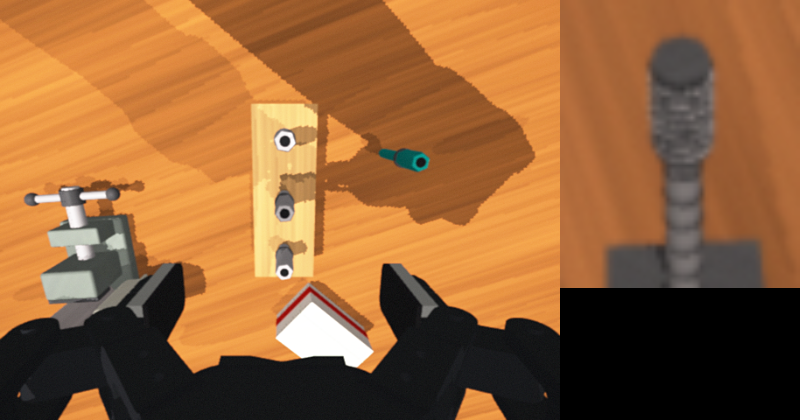

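The wrist view shows the three pushrods in the block, with the medium one's top at about (325.7,242), and the turquoise one off the block at (480,183). The right crop shows the depth rod standing back in its stand. I'll refine the medium rod's centre.

Run:
```python
from h import *
w=cv2.imread("pics/b_w.png",0);sub=w[225:260,308:343].astype(int)
m=(sub<50);ys,xs=np.nonzero(m);print(m.sum(),xs.mean()+308,ys.mean()+225)
for r in sub[4:32:2,4:32:2]:print(*["%3d"%v for v in r])
c=np.load("w5.npz");c={"intrinsics":c["K"],"extrinsics":c["T"]}
s=env.get_state();print(s["tcp_pos"],at_z(ray(c,xs.mean()+308-3,ys.mean()+225+6),.121))
```

```text
75 324.9866666666667 243.68
220 112  78  99 100 102 102  98 100 103 102  84 119 149
222 101  93 100 100 101 100  98  96  99 101  99 116 151
218 124  99 101 103 101  99  98 101  97  99 100 176 224
223 155  94 114 135 142 156 158 143 130 100 101 198 228
221 166  97 150 181 179 168 177 186 182 126  97 190 226
219 144 110 175 166  88  36  59 110 176 173 110 174 226
220 129 140 181 112  21  25  21  21 118 187 153 155 225
219 133 171 169  51  25  28  28  21  71 183 184 186 226
220 177 176 185  66  21  26  26  23  72 178 165 206 224
221 212 156 181 119  29  17  19  36 145 180 173 217 224
220 214 193 167 179 134  87  93 148 190 168 198 217 225
219 212 209 191 167 186 182 184 178 171 171 212 217 224
220 213 206 214 179 180 188 188 203 217 217 212 218 224
218 213 205 216 216 216 224 220 220 222 217 212 215 224
[0.48419083 0.27280094 0.22224806] [0.48711936 0.27220037 0.121     ]
```

Run:
```python
from h import *
c=np.load("w5.npz");c={"intrinsics":c["K"],"extrinsics":c["T"]}
p=at_z(ray(c,325,243.7),.121);print(p);t=p-[.0004,.0021,0];t[2]=.085;print(t,go(t))
```

```text
[0.4838499  0.27556336 0.121     ]
[0.4834499  0.27346336 0.085     ] [0.0048 0.0018 0.6862]
```

{"fn": "step_arm", "kwargs": {
  "plan": [
    [[0.005,0.002,0.2],[0,0,0]],
    [[0.005,0.002,0.4],[0,0,0]],
    [[0.005,0.002,0.6],[0,0,0]],
    [[0.005,0.002,0.686],[0,0,0]],
    [[0.005,0.002,0.686],[0,0,0]],
    [[0.005,0.002,0.686],[0,0,0]]
  ]
}}

```text
t: 21.0
tcp_pos: [0.4836, 0.2741, 0.0859]
ee_rot: [0.173, 0.985, 0.0, 0.0]
ft_force: [-0.1, 0.4, 1.4]
gripper_width: 0.0855
gripper_force: 0.0
```

{"fn": "step_arm", "kwargs": {
  "plan": [
    [[0,0,0],[0,0,0]],
    [[0,0,0],[0,0,0]],
    [[0,0,0],[0,0,0]],
    [[0,0,0],[0,0,0]],
    [[0,0,0],[0,0,0]],
    [[0,0,0],[0,0,0]],
    [[0,0,0],[0,0,0]],
    [[0,0,0],[0,0,0]],
    [[0,0,0],[0,0,0]]
  ],
  "grip": 1,
  "force": 40
}}

```text
t: 21.9
tcp_pos: [0.4833, 0.2747, 0.085]
ee_rot: [0.172, 0.985, 0.0, 0.0]
ft_force: [-0.3, 0.8, 3.6]
gripper_width: 0.0134
gripper_force: 38.9
```

Run:
```python
from h import *
s=env.get_state();w=grab_frame("wrist");cw=get_calibration("wrist");t=s["tcp_pos"]
print(s["t"],t,s["ft_force"],s["gripper_width"],proj(cw,[*t[:2],.121]))
g=cv2.cvtColor(w,cv2.COLOR_RGB2GRAY).astype(int)[315:375,290:355]
m=(g<60).astype(np.uint8);n,l,st,ce=cv2.connectedComponentsWithStats(m)
print([(st[i,4],(ce[i]+[290,315]).round(1)) for i in range(1,n) if 40<st[i,4]])
cv2.imwrite("pics/g1.png",w[:,:,::-1])
```

```text
21.9 [0.48334318 0.27466832 0.08504361] [-0.29586137  0.81183623  3.58773894] 0.013350082473511573 [320.19079789 354.33878593]
[(np.int32(593), array([296.3, 348. ])), (np.int32(586), array([347.7, 348. ])), (np.int32(394), array([322., 355.]))]
```

{"fn": "step_arm", "kwargs": {
  "plan": [
    [[0,0,-0.1],[0,0,0]],
    [[0,0,-0.3],[0,0,0]],
    [[0,0,-0.5],[0,0,0]],
    [[0,0,-0.69],[0,0,0]],
    [[0,0,-0.69],[0,0,0]],
    [[0,0,-0.69],[0,0,0]]
  ]
}}

```text
t: 22.55
tcp_pos: [0.4834, 0.2747, 0.2227]
ee_rot: [0.172, 0.985, 0.0, 0.0]
ft_force: [0.4, 0.6, -1.4]
gripper_width: 0.0136
gripper_force: 39.5
```

Run:
```python
from h import *
s=env.get_state();print(s["tcp_pos"],s["ft_force"],s["gripper_width"],go([.5279,.0355,.2195]))
```

```text
[0.48343505 0.27466001 0.22271773] [ 0.37772896  0.5615101  -1.39484867] 0.013567238082216035 [-0.6149 -1.0494  0.0159]
```

{"fn": "step_arm", "kwargs": {
  "plan": [
    [[-0.307,-0.525,0],[0,0,0]],
    [[-0.307,-0.525,0],[0,0,0]],
    [[-0.307,-0.525,0],[0,0,0]],
    [[-0.307,-0.525,0],[0,0,0]]
  ]
}}

```text
t: 22.95
tcp_pos: [0.505, 0.1522, 0.2207]
ee_rot: [0.174, 0.985, -0.001, -0.001]
ft_force: [-0.0, 0.3, -1.1]
gripper_width: 0.0137
gripper_force: 39.5
```

{"fn": "step_arm", "kwargs": {
  "plan": [
    [[-0.308,-0.525,0.05],[0,0,0]],
    [[-0.308,-0.525,0.05],[0,0,0]],
    [[-0.308,-0.525,0.05],[0,0,0]],
    [[-0.308,-0.525,0.05],[0,0,0]],
    [[-0.308,-0.525,0.05],[0,0,0]],
    [[-0.308,-0.525,0.05],[0,0,0]],
    [[-0.308,-0.525,0.05],[0,0,0]]
  ]
}}

```text
t: 23.65
tcp_pos: [0.5275, 0.0364, 0.2125]
ee_rot: [0.171, 0.985, 0.0, -0.0]
ft_force: [-0.2, -0.1, -0.6]
gripper_width: 0.0135
gripper_force: 39.6
```

Run:
```python
from h import *
s=env.get_state();w=grab_frame("wrist");a=grab_frame("side");cv2.imwrite("pics/p_w.png",w[:,:,::-1]);cv2.imwrite("pics/p_s.png",a[:,:,::-1])
s=env.get_state();print(s["t"],s["tcp_pos"],s["ft_force"],s["gripper_width"],go([.5279,.0355,.200]))
```

```text
23.75 [0.52756371 0.03621926 0.21275186] [ 0.21187446 -0.30357916 -1.21293795] 0.013645393661381995 [-0.0028 -0.0028  0.0638]
```

{"fn": "step_arm", "kwargs": {
  "plan": [
    [[-0.003,-0.003,0.02],[0,0,0]],
    [[-0.003,-0.003,0.05],[0,0,0]],
    [[-0.003,-0.003,0.08],[0,0,0]],
    [[-0.003,-0.003,0.08],[0,0,0]]
  ]
}}

```text
t: 24.15
tcp_pos: [0.5276, 0.0345, 0.1955]
ee_rot: [0.172, 0.985, -0.0, -0.001]
ft_force: [0.7, -0.5, -2.8]
gripper_width: 0.014
gripper_force: 39.6
```

{"fn": "step_arm", "kwargs": {
  "plan": [
    [[0,0,0.005],[0,0,0]],
    [[0,0,0.01],[0,0,0]],
    [[0,0,0.015],[0,0,0]],
    [[0,0,0.015],[0,0,0]]
  ]
}}

```text
t: 24.55
tcp_pos: [0.528, 0.0345, 0.1938]
ee_rot: [0.172, 0.985, -0.0, 0.0]
ft_force: [-0.2, -0.1, -0.9]
gripper_width: 0.0139
gripper_force: 39.6
```

{"fn": "step_arm", "kwargs": {
  "plan": [
    [[0,0,0.005],[0,0,0]],
    [[0,0,0.01],[0,0,0]],
    [[0,0,0.015],[0,0,0]],
    [[0,0,0.015],[0,0,0]]
  ]
}}

```text
t: 24.95
tcp_pos: [0.528, 0.0345, 0.1906]
ee_rot: [0.172, 0.985, -0.0, -0.0]
ft_force: [0.3, -0.1, 0.1]
gripper_width: 0.0136
gripper_force: 39.6
```

{"fn": "step_arm", "kwargs": {
  "plan": [
    [[0,0.003,0.005],[0,0,0]],
    [[0,0.003,0.01],[0,0,0]],
    [[0,0.003,0.015],[0,0,0]],
    [[0,0.003,0.02],[0,0,0]],
    [[0,0.003,0.02],[0,0,0]]
  ]
}}

```text
t: 25.45
tcp_pos: [0.5282, 0.0351, 0.1866]
ee_rot: [0.172, 0.985, 0.0, -0.0]
ft_force: [0.3, 0.8, -0.6]
gripper_width: 0.0135
gripper_force: 39.6
```

{"fn": "step_arm", "kwargs": {
  "plan": [
    [[0,0,0.005],[0,0,0]],
    [[0,0,0.01],[0,0,0]],
    [[0,0,0.015],[0,0,0]],
    [[0,0,0.02],[0,0,0]],
    [[0,0,0.02],[0,0,0]]
  ]
}}

```text
t: 25.95
tcp_pos: [0.5284, 0.0352, 0.1827]
ee_rot: [0.172, 0.985, 0.0, 0.0]
ft_force: [1.0, 0.6, 0.1]
gripper_width: 0.0136
gripper_force: 39.6
```

{"fn": "step_arm", "kwargs": {
  "plan": [
    [[0,0,0.005],[0,0,0]],
    [[0,0,0.01],[0,0,0]],
    [[0,0,0.015],[0,0,0]],
    [[0,0,0.02],[0,0,0]],
    [[0,0,0.02],[0,0,0]]
  ]
}}

```text
t: 26.45
tcp_pos: [0.5282, 0.0351, 0.1784]
ee_rot: [0.172, 0.985, -0.0, -0.0]
ft_force: [1.9, 1.4, -1.9]
gripper_width: 0.0137
gripper_force: 39.6
```

{"fn": "step_arm", "kwargs": {
  "plan": [
    [[0,0,0.005],[0,0,0]],
    [[0,0,0.01],[0,0,0]],
    [[0,0,0.015],[0,0,0]],
    [[0,0,0.02],[0,0,0]],
    [[0,0,0.02],[0,0,0]]
  ]
}}

```text
t: 26.95
tcp_pos: [0.5281, 0.0351, 0.1744]
ee_rot: [0.172, 0.985, -0.0, -0.0]
ft_force: [2.5, 1.5, -1.6]
gripper_width: 0.0138
gripper_force: 39.6
```

{"fn": "step_arm", "kwargs": {
  "plan": [
    [[0,0,0.005],[0,0,0]],
    [[0,0,0.01],[0,0,0]],
    [[0,0,0.015],[0,0,0]],
    [[0,0,0.02],[0,0,0]],
    [[0,0,0.02],[0,0,0]]
  ]
}}

```text
t: 27.45
tcp_pos: [0.5281, 0.0351, 0.1704]
ee_rot: [0.172, 0.985, -0.0, -0.0]
ft_force: [2.0, 1.6, -1.6]
gripper_width: 0.0138
gripper_force: 39.7
```

{"fn": "step_arm", "kwargs": {
  "plan": [
    [[0,0,0.005],[0,0,0]],
    [[0,0,0.01],[0,0,0]],
    [[0,0,0.015],[0,0,0]],
    [[0,0,0.02],[0,0,0]],
    [[0,0,0.02],[0,0,0]]
  ]
}}

```text
t: 27.95
tcp_pos: [0.5282, 0.0351, 0.1665]
ee_rot: [0.172, 0.985, -0.0, -0.0]
ft_force: [1.8, 2.1, -0.3]
gripper_width: 0.0134
gripper_force: 39.7
```

{"fn": "step_arm", "kwargs": {
  "plan": [
    [[0,0,0.005],[0,0,0]],
    [[0,0,0.01],[0,0,0]],
    [[0,0,0.015],[0,0,0]],
    [[0,0,0.015],[0,0,0]]
  ]
}}

```text
t: 28.35
tcp_pos: [0.5281, 0.0351, 0.1635]
ee_rot: [0.172, 0.985, -0.0, -0.0]
ft_force: [1.5, 2.1, -0.4]
gripper_width: 0.0137
gripper_force: 39.7
```

{"fn": "step_arm", "kwargs": {
  "plan": [
    [[0,0,0.005],[0,0,0]],
    [[0,0,0.01],[0,0,0]],
    [[0,0,0.01],[0,0,0]]
  ]
}}

```text
t: 28.65
tcp_pos: [0.5281, 0.0351, 0.1615]
ee_rot: [0.172, 0.985, -0.0, -0.0]
ft_force: [1.8, 2.3, -0.5]
gripper_width: 0.0138
gripper_force: 39.7
```

{"fn": "step_arm", "kwargs": {
  "plan": [
    [[0,0,0.005],[0,0,0]],
    [[0,0,0.005],[0,0,0]]
  ]
}}

```text
t: 28.85
tcp_pos: [0.5282, 0.0351, 0.1606]
ee_rot: [0.172, 0.985, -0.0, -0.0]
ft_force: [2.3, 1.3, -1.2]
gripper_width: 0.0139
gripper_force: 39.8
```

{"fn": "step_arm", "kwargs": {
  "plan": [
    [[0,0,0.0025],[0,0,0]],
    [[0,0,0.0025],[0,0,0]]
  ]
}}

```text
t: 29.05
tcp_pos: [0.5282, 0.0351, 0.1602]
ee_rot: [0.172, 0.985, -0.0, -0.0]
ft_force: [1.7, 1.7, -0.5]
gripper_width: 0.0138
gripper_force: 39.8
```

{"fn": "step_arm", "kwargs": {
  "plan": [
    [[0,0,0.0025],[0,0,0]],
    [[0,0,0.0025],[0,0,0]]
  ]
}}

```text
t: 29.25
tcp_pos: [0.5282, 0.0351, 0.1597]
ee_rot: [0.172, 0.985, -0.0, -0.0]
ft_force: [1.0, 1.5, -0.6]
gripper_width: 0.0137
gripper_force: 39.8
```

{"fn": "step_arm", "kwargs": {
  "plan": [
    [[0,0,0.0025],[0,0,0]],
    [[0,0,0.0025],[0,0,0]]
  ]
}}

```text
t: 29.45
tcp_pos: [0.5282, 0.0351, 0.1592]
ee_rot: [0.172, 0.985, -0.0, -0.0]
ft_force: [3.2, 1.5, 0.0]
gripper_width: 0.0134
gripper_force: 39.8
```

{"fn": "step_arm", "kwargs": {
  "plan": [
    [[0,0,0.0025],[0,0,0]],
    [[0,0,0.0025],[0,0,0]]
  ]
}}

```text
t: 29.65
tcp_pos: [0.5283, 0.0351, 0.1591]
ee_rot: [0.172, 0.985, 0.0, 0.0]
ft_force: [0.8, 1.3, 3.7]
gripper_width: 0.0137
gripper_force: 40.2
```

{"fn": "step_arm", "kwargs": {
  "plan": [
    [[0,0,0.0025],[0,0,0]],
    [[0,0,0.0025],[0,0,0]]
  ]
}}

```text
t: 29.85
tcp_pos: [0.5284, 0.0351, 0.159]
ee_rot: [0.172, 0.985, 0.0, 0.001]
ft_force: [0.7, 2.1, 5.8]
gripper_width: 0.0136
gripper_force: 40.5
```

{"fn": "step_arm", "kwargs": {
  "plan": [
    [[0,0,0.0025],[0,0,0]],
    [[0,0,0.0025],[0,0,0]]
  ]
}}

```text
t: 30.05
tcp_pos: [0.5285, 0.0351, 0.1589]
ee_rot: [0.172, 0.985, 0.0, 0.001]
ft_force: [0.3, 0.8, 8.6]
gripper_width: 0.0132
gripper_force: 40.8
```

{"fn": "step_arm", "kwargs": {
  "plan": [
    [[0,0,0],[0,0,0]],
    [[0,0,0],[0,0,0]],
    [[0,0,0],[0,0,0]],
    [[0,0,0],[0,0,0]],
    [[0,0,0],[0,0,0]],
    [[0,0,0],[0,0,0]]
  ],
  "grip": 0
}}

```text
t: 30.65
tcp_pos: [0.5282, 0.035, 0.1577]
ee_rot: [0.172, 0.985, -0.0, -0.0]
ft_force: [-0.6, -0.1, -0.2]
gripper_width: 0.0854
gripper_force: 0.0
```

{"fn": "step_arm", "kwargs": {
  "plan": [
    [[0,0,-0.1],[0,0,0]],
    [[0,0,-0.3],[0,0,0]],
    [[0,0,-0.55],[0,0,0]],
    [[0,0,-0.55],[0,0,0]],
    [[0,0,-0.55],[0,0,0]]
  ]
}}

```text
t: 31.15
tcp_pos: [0.5288, 0.0351, 0.2689]
ee_rot: [0.172, 0.985, 0.0, 0.001]
ft_force: [-0.7, -0.6, -1.2]
gripper_width: 0.0855
gripper_force: 0.0
```

{"fn": "step_arm", "kwargs": {
  "plan": [
    [[0.7,0.5,0],[0,0,0]],
    [[0.7,0.5,0],[0,0,0]],
    [[0.7,0.5,0],[0,0,0]],
    [[0.7,0.5,0],[0,0,0]],
    [[0.7,0.5,0],[0,0,0]],
    [[0.7,0.5,0],[0,0,0]]
  ]
}}

```text
t: 31.75
tcp_pos: [0.43, 0.1768, 0.2666]
ee_rot: [0.172, 0.985, -0.001, -0.001]
ft_force: [0.3, 0.2, 0.3]
gripper_width: 0.0852
gripper_force: 0.0
```

Run:
```python
from h import *
a=grab_frame("side");t=grab_frame("top");cv2.imwrite("pics/e_s.png",a[:,:,::-1]);cv2.imwrite("pics/e_t.png",t[:,:,::-1])
s=env.get_state();print(s["t"],s["tcp_pos"],s["ft_force"])
cs,ct=get_calibration("side"),get_calibration("top")
print("pred side top home",proj(cs,[.5275,.0345,.195]),"5mm up",proj(cs,[.5275,.0345,.200]),"base",proj(cs,[.5275,.0345,.125]))
# dark hole / silhouette of the pushrod: column profile in side
g=cv2.cvtColor(a,cv2.COLOR_RGB2GRAY).astype(int)
for r in range(176,206): print(r,*["%3d"%v for v in g[r,288:310:2]])
```

```text
31.85 [0.43066883 0.17603233 0.26692969] [ 0.6663028  -0.67806535  0.46494171]
pred side top home [296.73266046 203.75969582] 5mm up [296.62602512 201.21278039] base [298.14480025 237.48773249]
176 124 124 126 128 129 129 127 121 117 112 109
177 123 122 125 126 129 130 128 124 118 115 109
178 124 122 125 126 128 128 127 124 119 115 111
179 125 122 123 127 127 129 129 125 121 117 112
180 125 124 122 125 124 128 128 126 123 118 113
181 124 123 122 124 125 126 127 126 123 118 115
182 125 124 121 123 124 125 124 125 124 119 116
183 125 124 122 122 125 123 126 126 125 121 116
184 125 124 123 122 125 123 125 124 124 122 116
185 125 125 124 120 124 123 124 125 124 122 120
186 126 124 124 122 123 125 123 126 123 122 120
187 126 125 125 122 122 126 122 125 122 121 123
188 126 126 126 122 121 125 122 124 122 122 122
189 126 125 126 123 121 125 124 121 122 122 120
190 126 126 126 124 121 123 124 123 122 122 121
191 125 127 125 125 120 121 125 121 123 121 120
192 123 127 125 125 123 122 124 123 121 122 122
193 122 128 125 126 125 121 124 123 122 121 120
194 120 127 126 124 125 122 122 124 122 121 121
195 118 127 127 124 125 122 120 125 122 122 121
196 122 123 128 123 125 123 122 123 122 120 120
197 121 121 128 126 124 125 121 125 123 120 122
198 122 122 127 126 123 126 121 123 123 121 122
199 124 121 125 126 124 125 124 124 123 122 122
200 124 122 122 128 127 124 126 123 125 123 120
201 126 123 121 137 126 114 140 125 125 123 120
202 138 134 120 155  86  74 163 125 124 125 122
203 155 154 125 169  59  73 171 123 125 125 132
204 158 155 122 155 112 128 165 124 124 129 185
205 159 154 114 106 148 151 130 125 124 139 233
```

Run:
```python
from h import *
cs,ct=get_calibration("side"),get_calibration("top")
def sh(f0,f1,x,y,w,h,m=5):
    b=cv2.imread(f0,0);a=cv2.imread(f1,0);k=4
    T=cv2.resize(b[y:y+h,x:x+w],None,fx=k,fy=k,interpolation=3);S=cv2.resize(a[y-m:y+h+m,x-m:x+w+m],None,fx=k,fy=k,interpolation=3)
    _,v,_,l=cv2.minMaxLoc(cv2.matchTemplate(S,T,5));return round(v,2),l[0]/k-m,l[1]/k-m
s=sh("pics/side0.png","pics/e_s.png",310,350,24,24);t=sh("pics/top0.png","pics/e_t.png",464,253,14,14)
print(s,t)
print(tri([ray(ct,471+t[1],259.4+t[2]),ray(cs,321.4+s[1],358+s[2])]), tri([ray(ct,471,259.4),ray(cs,321.4,358)])[0])
for n,(x,y,w,h) in {"A":(268,183,16,28),"C":(218,172,16,34),"turq":(240,166,9,25),"carton":(305,192,50,40)}.items(): print(n,sh("pics/side0.png","pics/e_s.png",x,y,w,h))
```

```text
(0.93, -1.0, -3.0) (0.93, -1.0, 0.0)
(array([ 0.4766953 , -0.2620031 ,  0.16200821]), [np.float64(0.00043812658820510013), np.float64(0.0004381265882051932)]) [ 0.47697156 -0.26474797  0.15964071]
A (1.0, 0.0, 0.0)
C (0.48, -1.0, -5.0)
turq (0.94, 0.0, 0.0)
carton (1.0, 0.0, 0.0)
```

Run:
```python
import cv2,numpy as np
b=cv2.imread("pics/side0.png",0).astype(int);a=cv2.imread("pics/e_s.png",0).astype(int)
for y in range(349,416): print(y,*["%3d"%v for v in b[y,316:329:2]],"|",*["%3d"%v for v in a[y,316:329:2]])
```

```text
349 109 109 108 112 112 114 112 | 112 113 111 115 115 116 115
350 110 109 107 111 112 114 113 | 112 112 109 113 115 117 116
351 111 110 108 110 112 114 113 | 113 112 109 112 114 115 117
352 109 108 107 109 110 113 112 | 111 105 101 101 107 116 117
353 109 109 108 107 110 110 112 | 105  88  77  78  88 112 117
354 111 106 101  99 107 110 112 |  92  75  75  76  78 104 115
355 110  98  86  81  94 106 112 |  80  73  75  77  77  90 115
356 105  82  74  73  76  97 110 |  78  76  76  77  75  80 114
357  94  74  72  73  76  79 108 |  77  76  76  75  75  78 110
358  90  73  76  75  75  73 105 |  76  75  74  76  78  80 106
359  80  75  76  75  74  74  97 |  72  77  78  77  80  76 108
360  76  76  74  73  74  75  87 |  65  77  79  74  75  73 115
361  72  74  74  74  77  78  89 |  53  71  77  61  65  78 114
362  67  74  75  76  79  76  98 |  69  57  65  62  54 101 107
363  62  70  76  73  76  63 110 |  92  75  58  71  89  98 111
364  73  59  72  61  64  53 111 |  85  98  78  98 113  93 113
365  81  49  57  59  46  84 117 |  83  69  85  85  75  97 114
366  74  74  72  70  70 108 103 |  78  78  88 
[... 2353 characters left out ...]
06 114 102  74  75
405  73  54  99 108 102  68  71 |  73  53 105 117  93  71  75
406  73  54  96 110  95  69  72 |  74  55  89 104  72  72  74
407  72  54  83  96  76  65  72 |  71  63  75  80  79  70  75
408  70  55  74  80  74  61  72 |  65  61 103  99 101  59  74
409  66  53  96 104  98  56  72 |  60  58 109 115 103  51  73
410  62  44  96 109 100  50  68 |  60  54 103 115  92  44  71
411  60  39  89 108  93  49  71 |  62  46  89 100  71  47  73
412  61  52  75  95  78  55  72 |  62  56  77  84  74  56  73
413  59  56  68  72  80  65  71 |  61  59  88 105  89  67  73
414  59  60  62  81  67  71  71 |  61  61  69  89  71  73  74
415  61  60  61  74  72  70  71 |  61  62  72  77  75  73  75
```

```bash
python3 -c "
from station import env
print(env.job_done())"
```

```text
the job is handed in; nothing more can be done
None
```

The depth rod bottomed at 36 mm, pressed with about 9 N, so I fitted the medium 106 mm pushrod, fully home and about 70 mm proud by the side camera; the depth rod is back in its stand, leaning slightly and possibly about 1 mm high, and the job is handed in at about 32 s.

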